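# Close the duplicating flask and set its bleed screw

## Task

In the dental lab, press the flask's lid down until it is fully home. Then turn the orange bleed thumbscrew clockwise until it seats, back it off a quarter turn from the seat, and hold it still there: finish with the fingers still gripping the thumbscrew, the lid still home, and the other loose things on the bench left where they are.

Things in the scene. Friction and masses are not known exactly. Their poses are not given: they have to be found in the camera images.
- flask: Flask unit, fixed: white base plate (130 along x, 264 along y, 12 thick) with a round steel pot (centre y = +64, radius 52; dark rim of radius 56, its top 75 high) and a grey valve block (44 square, centre y = -66, top 48 high), joined by a brass pipe. Origin: centre of the plate's underside, on the bench; z up.
- lid_top (a point): Centre of the top of the blue boss (44 across, 14 high) on the aluminium lid (100 across, 9 thick). The lid only slides down; fully home its plate rests on the dark rim and this point is 98 above the bench; it starts 5 to 8 higher, showing its red seal. It slides at about 8 N of push, stops hard at home and stays where left. 15 to 20 N puts it home.
- lid (a joint): How far the lid is pressed in, in m: 0 is 8 mm proud, 0.008 is fully home. Starts between 0 and 0.003.
- wing (a point): Orange upright wing of the bleed thumbscrew on the valve block: 46 long (x), 12 thick (y), 28 high (z). Origin: its centre, on the screw's vertical axis, 74 above the bench (top 88, underside 60). White mark on top near its +x end. Grip across the 12 mm from above. Turns about the vertical without rising or sinking, at about 0.05 N m; stays where left.
- screw (a joint): How far the thumbscrew is open, in rad: 0 is seated (a hard stop, wing along the flask's x, white mark to +x), growing counterclockwise seen from above; a quarter turn open is 1.571. Clockwise from above closes it. Starts between 0.9 and 2.6; it cannot go beyond 4.5.
- cast: Loose white plaster dental cast, 77 x 60, 28 high, standing beside the flask near the lid. Origin under it. Bystander.
- burs: Loose red block of grinding burs, 40 x 70, 36 high, beside the flask on the other side. Origin under its centre. Bystander.
- brush: Loose brush, 160 long, lying along its x. Bystander.
- bowl: Loose green mixing bowl, 110 across, 60 high, origin under its centre. Bystander.
- jar: Loose amber jar with white cap, 56 across, 75 high, origin under its centre. Bystander.

How it is judged:
On the way, in this order (a step that is already met when the one before it is completed fails the run):
1. the lid is pressed fully home (value of joint lid above 0.0068 m), for 0.1 s.
2. the thumbscrew is turned until it seats (value of joint lid above 0.0068 m and value of joint screw below 0.08 rad), for 0.1 s.
3. the thumbscrew is backed off a quarter turn and gripped (value of joint lid above 0.0068 m and value of joint screw between 1.311 and 1.831 rad and contact force between the fingers and screw above 2 N), for 0.2 s.
At the end, for the whole second after the job is handed in: The lid is within 1.2 mm of home, the thumbscrew is 1.571 rad +- 0.26 rad (a quarter turn, within 15 degrees) open and still (under 0.1 rad/s), and the fingers grip its wing with more than 2 N (all of step 3 and velocity of joint screw between -0.1 and 0.1 rad/s); the arm keeps its last pose, push and grip.
It fails at once if the cast is shifted by more than 30 mm (distance of cast from where it was at the start of the episode above 0.03 m).
It fails at once if the burs is shifted by more than 30 mm (distance of burs from where it was at the start of the episode above 0.03 m).
It fails at once if the brush is shifted by more than 30 mm (distance of brush from where it was at the start of the episode above 0.03 m).
It fails at once if the bowl is shifted by more than 30 mm (distance of bowl from where it was at the start of the episode above 0.03 m).
It fails at once if the jar is shifted by more than 30 mm (distance of jar from where it was at the start of the episode above 0.03 m).
It also fails if it takes over 54 s, if anything falls off the work surface, if the arm or the gripper's body presses on something with over 40 N, if the wrist force passes 120 N, or if a joint passes its speed limit or range.

## Robot

A 6-joint arm with a two-finger parallel gripper is mounted at the origin on the work surface. World frame = base frame: x ahead of the robot, y to its left, z up, the work surface at z = 0. Lengths are in m, angles in rad, forces in N, time in s.
With the tool pointing down it reaches from about 0.35 to 0.975 m from the base axis. Payload 4.9 kg.
Tool frame: the origin (TCP) lies on the centre line of the jaws, within the pads' length; the fingertips stand manip.tip_reach ahead of it and the grasp point (between the pads) is the TCP (manip.tip_reach is the distance from the TCP to the fingertips, in m); z points along the fingers, y is the line along which they close (so a half turn about z gives the same grasp; the last joint's range is limited). The gripper opens to 85 mm and grips with 20 to 120 N. Pads are 22 mm wide; open, the fingers measure 114 mm over their backs; the gripper's body (76 mm by 85 mm) begins 54 mm behind the grasp point. The pads swing forward as they close: fully open they stand 13 mm farther back than shut.
Start: joints at [1.141, 0.053, 1.613, -0, 1.476, -0.119], TCP at [0.191, 0.595, 0.25] pointing down, gripper open.
Joint ranges: [-3.01, 3.01], [-1.01, 2.22], [0.06, 2.58], [-1.02, 4.17], [0.09, 2.62], [-3.14, 3.14]. Speed limits (rad/s): [2.57, 2.57, 3.14, 3.14, 3.14, 3.14].

## Interface

Orientations are given as a unit quaternion [w, x, y, z].
In Python, from plant import manip gives the robot as it stands. The module is installed in compiled form; this text tells all that it offers.
- The arm moves only by the tool move_arm, never from a script. Its argument "rows" is a list of rows, each a list of 7 numbers: the shift along the tool's x, y, z in cm, then the turn, a rotation vector about the tool's x, y, z in degrees, then the opening, from -1 (shut) to 1 (fully open). In form: [[tx, ty, tz, ax, ay, az, jaw], ...]. A call has 1 to 20 rows; each row shifts and turns the commanded pose from where the row before left it, along the tool's axes as they then stand; what a row does not reach is not made up. A row lasts 1/12 s, in which the tool goes at most 41.7 mm and 7.16 degrees, less where a joint would pass 70% of its speed; a pose out of reach is approached as far as the arm can. A call is refused whole if a number of a shift passes 4.17 or a number of a turn 7.16, either way. A call with a gripper value outside its range is refused whole. The fingers move at their own pace and stop on an object; the grip force is fixed at half the most. Time passes only in rows, so rows that do not move let the fingers close. It gives the time, the measured TCP pose, the force, the opening and the grip force at its end, in the units of the state.
- manip.state(): the state, without advancing time (a new reading comes with each control period).
- manip.grab_frame(name): name is "side" or "top"; returns a dict with "img" (400x640x3 uint8, blue, green, red), "mtx" (3x3 intrinsics, pixels), "k1" (the pictures are not rectified: a ray, as slopes to the right and down, at radius r is drawn at 1 + k1 r^2 times it, then the intrinsics apply), "R" (3x3) and "t" (3): a world point X has camera coordinates R X + t. Camera axes: x right, y down, z forward; pixel columns grow to the right and rows downward; lengths in m; the calibration is good to about 2 mm. A picture is of the moment at which its call begins. There is no depth.
- manip.job_done(): hands the job in; it is judged then, once.
The state is a dict: "time": time; "joint_pos": joint angles; "joint_vel": joint speeds; "joint_efforts": joint torques, N m; "tool_pos": TCP position; "tool_rot": TCP orientation; "contact_force": force on the tool from outside, world axes, zero at the start; "ft_torque": the same for the moment, N m; "gripper_width": opening from 0.0 (shut) to 1.0 (fully open); "grasp_force": force on a finger pad.
Only numpy, scipy, OpenCV 4.12 (cv2) and the standard library are available. Lean on these libraries where they do the work, as an engineer would, in place of code of your own. Each camera call takes 0.05 s, during which the arm holds its last target. There are 200 camera calls.

## Working session

There is one attempt and no reset: what is moved stays moved. The work goes in short steps, Python scripts to look and compute and a tool call to move; the robot and the scene stay as the last step left them, time stands still between calls to the robot, and variables do not carry over. Pictures are saved under pics/ and viewed, at most 10 in all, crops included, and the job is handed in when it is done.

Besides the shell and the picture viewer there is one more tool, called after "Request:" as name(argument=value, ...), one argument or row to a line, values as JSON. move_arm: Moves the arm, as the interface text tells. Its arguments: {"type":"object","properties":{"rows":{"type":"array","items":{"type":"array","items":{"type":"number"}}}},"required":["rows"]}

```bash
mkdir -p pics
cat > h.py <<'E'
import numpy as np, cv2, pickle
from plant import manip
def grab(n,f):
    d=manip.grab_frame(n); cv2.imwrite(f'pics/{f}.png',d['img']); pickle.dump(d,open(f'{f}.pkl','wb')); return d
def load(f): return pickle.load(open(f'{f}.pkl','rb'))
def ray(d,uv):
    K=d['mtx']; D=np.array([d['k1'],0,0,0,0.])
    p=cv2.undistortPoints(np.array([[uv]],float),K,D).ravel()
    v=d['R'].T@np.array([p[0],p[1],1]); c=-d['R'].T@d['t']; return c,v
def onz(d,uv,z):
    c,v=ray(d,uv); return c+v*(z-c[2])/v[2]
def tri(d1,p1,d2,p2):
    c1,v1=ray(d1,p1);c2,v2=ray(d2,p2)
    s=np.linalg.lstsq(np.c_[v1,-v2],c2-c1,rcond=None)[0]
    a=c1+s[0]*v1;b=c2+s[1]*v2; return (a+b)/2,np.linalg.norm(a-b)
def proj(d,X):
    return cv2.projectPoints(np.array(X,float).reshape(-1,3),cv2.Rodrigues(d['R'])[0],np.array(d['t'],float),d['mtx'],np.array([d['k1'],0,0,0,0.]))[0].reshape(-1,2)
E
python3 - <<'E'
from h import *
for n in('side','top'):
    d=grab(n,n+'0'); print(n,d['mtx'].round(1).tolist(),d['k1'],(-d['R'].T@d['t']).round(3),d['R'].round(2).tolist())
s=manip.state(); print(s,manip.tip_reach)
E
```

```text
side [[377.9, 0.0, 316.2], [0.0, 377.9, 201.4], [0.0, 0.0, 1.0]] -0.07939789693546787 [ 0.428 -0.792  0.656] [[0.99, -0.14, -0.02], [-0.1, -0.57, -0.81], [0.1, 0.81, -0.58]]
top [[375.0, 0.0, 316.5], [0.0, 375.0, 197.7], [0.0, 0.0, 1.0]] -0.06617669160891336 [ 0.439 -0.015  1.369] [[0.01, -1.0, -0.03], [-1.0, -0.01, -0.08], [0.08, 0.03, -1.0]]
{'time': 0.1, 'joint_pos': array([ 1.14101138e+00,  5.32856787e-02,  1.61418043e+00, -1.73141705e-05,
        1.47599232e+00, -1.18986708e-01]), 'joint_vel': array([-0.00035536, -0.00111404, -0.00265987,  0.00087092,  0.00223225,
       -0.0004943 ]), 'joint_efforts': array([ 1.39150766e-04, -3.94901168e+01, -3.71363211e+01, -1.45998674e-04,
        3.92966977e-03, -2.52227039e-06]), 'tool_pos': array([0.19090744, 0.59456594, 0.24917494]), 'tool_rot': array([-2.44475440e-04,  1.54773535e-01,  9.87949534e-01, -9.00322134e-04]), 'contact_force': array([-0.1327922 ,  0.50132232, -0.30330224]), 'ft_torque': array([-0.00776133,  0.00492957, -0.0259665 ]), 'grasp_force': 0.0, 'gripper_width': 0.9994653758099772} 0.019
```

View pics/side0.png

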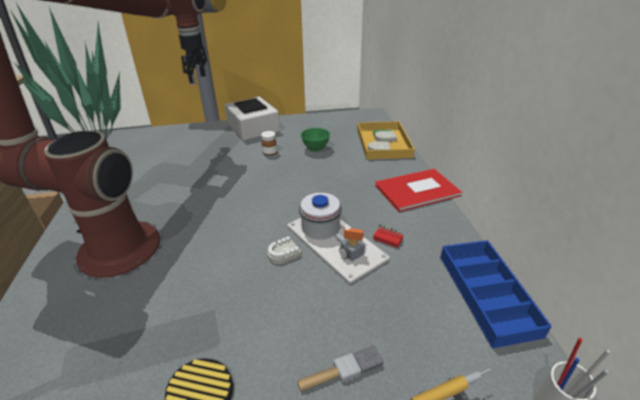

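View pics/top0.png

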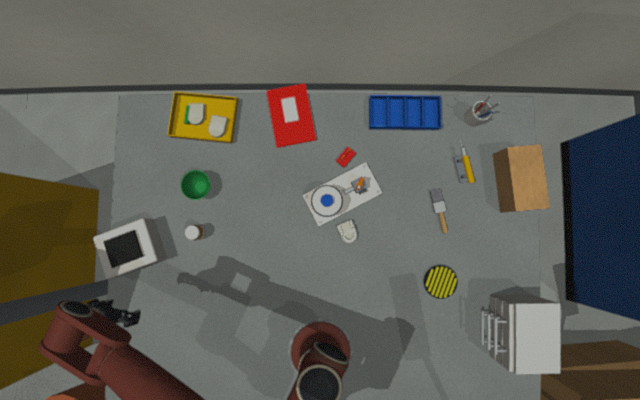

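The flask is at about (343,193) in the top view and (338,235) in the side view. The blue boss is at (327,200) top and (320,201) side, and the orange wing at (361,185) top and (353,235) side. I'll enlarge both.

Run:
```python
from h import *
a=load('top0')['img'][140:250,290:400]; b=load('side0')['img'][180:290,280:390]
cv2.imwrite('pics/c0.png',np.hstack([cv2.resize(x,(396,396),interpolation=cv2.INTER_CUBIC) for x in(a,b)]))
for n in('top0','side0'):
    d=load(n);h=cv2.cvtColor(d['img'],cv2.COLOR_BGR2HSV)
    y0,y1,x0,x1=(140,250,290,400) if n=='top0' else (180,290,280,390)
    H=h[y0:y1,x0:x1]
    for nm,lo,hi in(('blue',(105,150,60),(125,255,255)),('orange',(6,110,90),(20,255,255))):
        m=cv2.inRange(H,lo,hi);ys,xs=np.nonzero(m);print(n,nm,len(xs),xs.mean()+x0,ys.mean()+y0,xs.min()+x0,xs.max()+x0,ys.min()+y0,ys.max()+y0)
```

```text
top0 blue 99 326.62626262626264 199.92929292929293 321 332 195 205
top0 orange 71 355.90140845070425 175.3943661971831 341 363 148 189
side0 blue 126 319.6349206349206 200.73015873015873 313 326 196 206
side0 orange 218 353.3669724770642 235.1559633027523 344 362 229 244
```

View pics/c0.png

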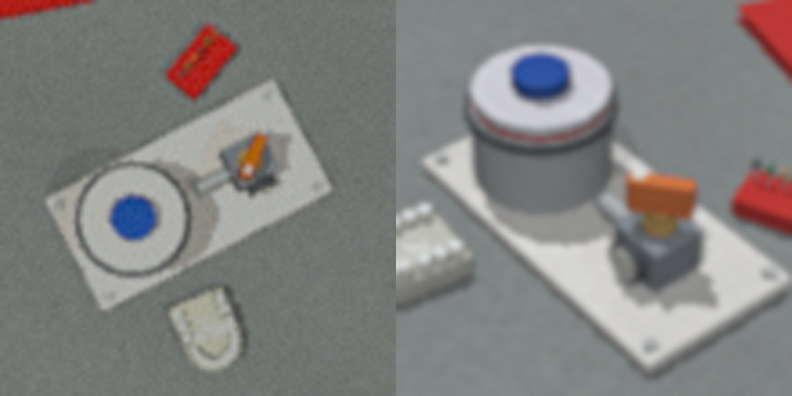

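Run:
```python
from h import *
t=load('top0');s=load('side0')
T=lambda u,v:(u/3.6+290-.36,v/3.6+140-.36); S=lambda u,v:((u-396)/3.6+280-.36,v/3.6+180-.36)
C=[onz(t,T(*p),.012) for p in((50,200),(273,80),(331,188),(106,309))]
S3=[onz(s,S(*p),.012) for p in((423,160),(652,372),(790,275))]
print(np.round(C,4));print(np.round(S3,4))
C=np.array(C)
print('sides',[round(float(np.linalg.norm(C[i]-C[i-1])),4) for i in range(4)],'ctr',C.mean(0).round(4))
ey=(C[0]+C[3]-C[1]-C[2])[:2]; ey/=np.linalg.norm(ey); ex=np.array([ey[1],-ey[0]]);yaw=np.arctan2(ex[1],ex[0]);print('yaw',np.degrees(yaw))
print('boss top',tri(t,T(133,217),s,S(541,70)))
print('wing top centre',tri(t,T(252,157),s,S(661,181)))
o=C.mean(0)[:2]
print('pred pot',o+ey*.064,'wing',o-ey*.066)
w=[onz(t,T(*p),.088)[:2] for p in((243,178),(263,135))]; print('wing ends',w)
d=w[0]-w[1];print(np.degrees(np.arctan2(d[1],d[0])-yaw), np.linalg.norm(d))
w=[onz(s,S(*p),.088)[:2] for p in((629,172),(694,182))]; print('side top-front edge',w)
d=w[0]-w[1];print(np.degrees(np.arctan2(d[1],d[0])-yaw), np.linalg.norm(d))
for n,X in(('cast',T(210,330)),('burs',T(203,62))): print(n,onz(t,X,.03))
```

```text
[[ 0.5601  0.0693  0.012 ]
 [ 0.6844 -0.1555  0.012 ]
 [ 0.5748 -0.2139  0.012 ]
 [ 0.4508  0.0115  0.012 ]]
[[ 0.4496  0.0077  0.012 ]
 [ 0.5737 -0.2267  0.012 ]
 [ 0.6841 -0.1577  0.012 ]]
sides [0.1236, 0.2569, 0.1242, 0.2572] ctr [ 0.5675 -0.0722  0.012 ]
yaw 28.881379285124442
boss top (array([ 0.53714371, -0.01472247,  0.09979848]), np.float64(0.0005347121682478038))
wing top centre (array([ 0.59795746, -0.12823515,  0.08258429]), np.float64(0.002161172673387346))
pred pot [ 0.53661979 -0.01611319] wing [ 0.59940951 -0.12994399]
wing ends [array([ 0.57600974, -0.11906663]), array([ 0.61745611, -0.13805958])]
126.49882977359374 0.045590940112218606
side top-front edge [array([ 0.5789146 , -0.12201374]), array([ 0.61820111, -0.13911946])]
127.5898563169982 0.04284898458810923
cast [ 0.43112406 -0.09171893  0.03      ]
burs [ 0.69889424 -0.0835069   0.03      ]
```

Request:
move_arm(
  rows=[
    [-2.58, -2.38, 0, 0, 0, 0, -1],
    [-2.58, -2.38, 0, 0, 0, 0, -1],
    [-2.58, -2.38, 0, 0, 0, 0, -1],
    [-2.58, -2.38, 0, 0, 0, 0, -1],
    [-2.58, -2.38, 0, 0, 0, 0, -1],
    [-2.58, -2.38, 0, 0, 0, 0, -1],
    [-2.58, -2.38, 0, 0, 0, 0, -1],
    [-2.58, -2.38, 0, 0, 0, 0, -1],
    [-2.58, -2.38, 0, 0, 0, 0, -1],
    [-2.58, -2.38, 0, 0, 0, 0, -1],
    [-2.58, -2.38, 0, 0, 0, 0, -1],
    [-2.58, -2.38, 0, 0, 0, 0, -1],
    [-2.58, -2.38, 0, 0, 0, 0, -1],
    [-2.58, -2.38, 0, 0, 0, 0, -1],
    [-2.58, -2.38, 0, 0, 0, 0, -1],
    [-2.58, -2.38, 0, 0, 0, 0, -1],
    [-2.58, -2.38, 0, 0, 0, 0, -1],
    [-2.58, -2.38, 0, 0, 0, 0, -1],
    [-2.58, -2.38, 0, 0, 0, 0, -1],
    [-2.58, -2.38, 0, 0, 0, 0, -1],
  ],
)

```text
time: 1.77
tool_pos: [0.5371, -0.0177, 0.2498]
tool_rot: [-0.0, 0.155, 0.988, 0.0]
contact_force: [1.3, 0.7, 0.1]
gripper_width: 0.001
grasp_force: 0.0
```

Request:
move_arm(
  rows=[
    [0, 0, 2, 0, 0, 0, -1],
    [0, 0, 2, 0, 0, 0, -1],
    [0, 0, 2, 0, 0, 0, -1],
    [0, 0, 1.5, 0, 0, 0, -1],
    [0, 0, 1, 0, 0, 0, -1],
    [0, 0, 0, 0, 0, 0, -1],
    [0, 0, 0, 0, 0, 0, -1],
    [0, 0, 0, 0, 0, 0, -1],
  ],
)

```text
time: 2.43
tool_pos: [0.5375, -0.016, 0.1665]
tool_rot: [0.001, 0.155, 0.988, -0.0]
contact_force: [-0.6, -0.6, 0.4]
gripper_width: 0.002
grasp_force: 0.0
```

Request:
move_arm(
  rows=[
    [0, 0, 1.5, 0, 0, 0, -1],
    [0, 0, 1.5, 0, 0, 0, -1],
    [0, 0, 0.7, 0, 0, 0, -1],
    [0, 0, 0, 0, 0, 0, -1],
    [0, 0, 0, 0, 0, 0, -1],
  ],
)

```text
time: 2.85
tool_pos: [0.5371, -0.016, 0.129]
tool_rot: [0.0, 0.155, 0.988, -0.0]
contact_force: [-0.4, 0.7, 1.0]
gripper_width: 0.001
grasp_force: 0.0
```

Request:
move_arm(
  rows=[
    [0, 0, 0.1, 0, 0, 0, -1],
    [0, 0, 0.1, 0, 0, 0, -1],
    [0, 0, 0.1, 0, 0, 0, -1],
    [0, 0, 0.1, 0, 0, 0, -1],
    [0, 0, 0.1, 0, 0, 0, -1],
    [0, 0, 0, 0, 0, 0, -1],
    [0, 0, 0, 0, 0, 0, -1],
  ],
)

```text
time: 3.43
tool_pos: [0.5368, -0.0159, 0.1232]
tool_rot: [-0.0, 0.155, 0.988, -0.0]
contact_force: [-0.5, 0.2, 0.1]
gripper_width: -0.004
grasp_force: 0.0
```

Request:
move_arm(
  rows=[
    [0, 0, 0.1, 0, 0, 0, -1],
    [0, 0, 0.1, 0, 0, 0, -1],
    [0, 0, 0.1, 0, 0, 0, -1],
    [0, 0, 0.1, 0, 0, 0, -1],
    [0, 0, 0, 0, 0, 0, -1],
  ],
)

```text
time: 3.85
tool_pos: [0.5369, -0.016, 0.1202]
tool_rot: [-0.0, 0.155, 0.988, -0.0]
contact_force: [-3.5, 0.2, 5.7]
gripper_width: -0.003
grasp_force: 2.5
```

Request:
move_arm(
  rows=[
    [0, 0, 0.1, 0, 0, 0, -1],
    [0, 0, 0.1, 0, 0, 0, -1],
    [0, 0, 0, 0, 0, 0, -1],
  ],
)

```text
time: 4.1
tool_pos: [0.5369, -0.016, 0.1182]
tool_rot: [-0.0, 0.155, 0.988, -0.0]
contact_force: [-2.7, 0.7, 5.9]
gripper_width: -0.002
grasp_force: 2.5
```

Sliding at about 6 N; the tips are now near 0.099. I'll go on until the stop.

Request:
move_arm(
  rows=[
    [0, 0, 0.05, 0, 0, 0, -1],
    [0, 0, 0.05, 0, 0, 0, -1],
    [0, 0, 0, 0, 0, 0, -1],
  ],
)

```text
time: 4.35
tool_pos: [0.5369, -0.016, 0.1173]
tool_rot: [-0.0, 0.155, 0.988, -0.0]
contact_force: [-4.1, -0.2, 5.3]
gripper_width: 0.0
grasp_force: 2.8
```

Request:
move_arm(
  rows=[
    [0, 0, 0.05, 0, 0, 0, -1],
    [0, 0, 0.0, 0, 0, 0, -1],
    [0, 0, 0, 0, 0, 0, -1],
  ],
)

```text
time: 4.6
tool_pos: [0.5369, -0.016, 0.117]
tool_rot: [-0.0, 0.155, 0.988, -0.0]
contact_force: [-2.8, 1.0, 6.4]
gripper_width: 0.001
grasp_force: 3.3
```

Request:
move_arm(
  rows=[
    [0, 0, 0.05, 0, 0, 0, -1],
    [0, 0, 0.05, 0, 0, 0, -1],
    [0, 0, 0, 0, 0, 0, -1],
  ],
)

```text
time: 4.85
tool_pos: [0.537, -0.016, 0.117]
tool_rot: [-0.0, 0.155, 0.988, -0.0]
contact_force: [-6.4, 0.5, 11.6]
gripper_width: -0.001
grasp_force: 5.8
```

Request:
move_arm(
  rows=[
    [0, 0, 0.05, 0, 0, 0, -1],
    [0, 0, 0.0, 0, 0, 0, -1],
    [0, 0, 0, 0, 0, 0, -1],
  ],
)

```text
time: 5.1
tool_pos: [0.537, -0.016, 0.117]
tool_rot: [-0.0, 0.155, 0.988, -0.0]
contact_force: [-7.8, 0.8, 15.2]
gripper_width: 0.005
grasp_force: 7.0
```

Request:
move_arm(
  rows=[
    [0, 0, 0.05, 0, 0, 0, -1],
    [0, 0, 0.0, 0, 0, 0, -1],
    [0, 0, -0.3, 0, 0, 0, -1],
    [0, 0, -0.7, 0, 0, 0, -1],
    [0, 0, -2, 0, 0, 0, -1],
    [0, 0, -3, 0, 0, 0, -1],
    [0, 0, -3, 0, 0, 0, -1],
    [0, 0, -1, 0, 0, 0, -1],
    [-1.87, -1.78, 0, 0, 0, 0, 1],
    [-1.87, -1.78, 0, 0, 0, 0, 1],
    [-1.87, -1.78, 0, 0, 0, 0, 1],
    [-1.87, -1.78, 0, 0, 0, 0, 1],
    [-1.87, -1.78, 0, 0, 0, 0, 1],
    [0, 0, 0, 0, 0, 6, 1],
    [0, 0, 0, 0, 0, 0, 1],
    [0, 0, 0, 0, 0, 0, 1],
  ],
)

```text
time: 6.43
tool_pos: [0.5983, -0.1293, 0.213]
tool_rot: [-0.001, 0.205, 0.979, 0.0]
contact_force: [0.6, -0.7, -0.2]
gripper_width: 0.998
grasp_force: 0.0
```

Run:
```python
from h import *
d=grab('side','side1');grab('top','top1')
a=d['img'][140:290,270:420];b=load('top1')['img'][140:250,290:400]
cv2.imwrite('pics/c1.png',np.hstack([cv2.resize(x,(396,396),interpolation=cv2.INTER_CUBIC) for x in(b,a)]))
q=manip.state()['tool_rot'];print(q,manip.state()['tool_pos'],manip.state()['joint_pos'])
print('y angle',np.degrees(2*np.arctan2(q[2],q[1]))-90)
```

```text
[-3.66996757e-04  2.05078035e-01  9.78745551e-01  1.02511017e-04] [ 0.59827551 -0.12867359  0.21335197] [-3.33443969e-01  4.75263628e-02  1.68058024e+00  1.11846946e-04
  1.41424009e+00 -1.49117087e+00]
y angle 66.33186387724606
```

View pics/c1.png

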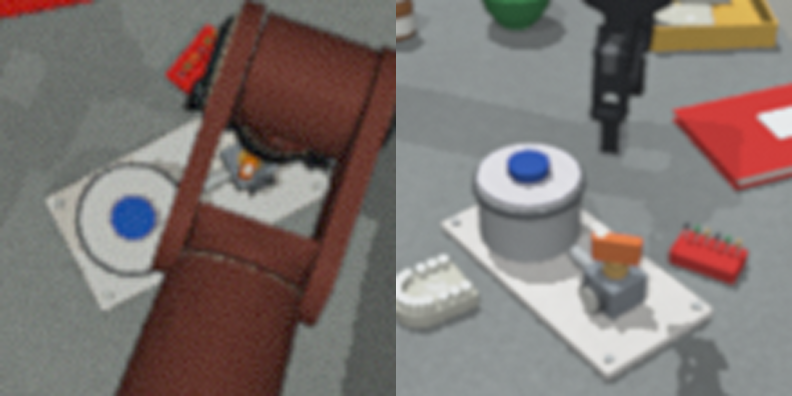

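The lid is home, with no red seal showing, and the wing is untouched with its mark toward the near end. The open gripper is above it, so I'll descend.

Request:
move_arm(
  rows=[
    [0, 0, 3, 0, 0, 0, 1],
    [0, 0, 3, 0, 0, 0, 1],
    [0, 0, 3, 0, 0, 0, 1],
    [0, 0, 2, 0, 0, 0, 1],
    [0, 0, 1.5, 0, 0, 0, 1],
    [0, 0, 1.1, 0, 0, 0, 1],
    [0, 0, 0, 0, 0, 0, 1],
    [0, 0, 0, 0, 0, 0, 1],
  ],
)

```text
time: 7.2
tool_pos: [0.5985, -0.1289, 0.0778]
tool_rot: [-0.0, 0.206, 0.979, 0.0]
contact_force: [0.3, 0.2, 0.4]
gripper_width: 1.003
grasp_force: 0.0
```

Request:
move_arm(
  rows=[
    [0, 0, 0, 0, 0, 0, -1],
    [0, 0, 0, 0, 0, 0, -1],
    [0, 0, 0, 0, 0, 0, -1],
    [0, 0, 0, 0, 0, 0, -1],
    [0, 0, 0, 0, 0, 0, -1],
    [0, 0, 0, 0, 0, 0, -1],
    [0, 0, 0, 0, 0, 0, -1],
    [0, 0, 0, 0, 0, 0, -1],
    [0, 0, 0, 0, 0, 0, -1],
    [0, 0, 0, 0, 0, 0, -1],
  ],
)

```text
time: 8.03
tool_pos: [0.5983, -0.1307, 0.0784]
tool_rot: [-0.0, 0.206, 0.978, -0.001]
contact_force: [-3.1, -3.5, 2.9]
gripper_width: 0.129
grasp_force: 61.5
```

Run:
```python
from h import *
s=manip.state();print({k:s[k] for k in('tool_pos','contact_force','ft_torque','gripper_width','grasp_force')})
```

```text
{'tool_pos': array([ 0.59827915, -0.13070593,  0.07838931]), 'contact_force': array([-3.14157457, -3.46735882,  2.85432826]), 'ft_torque': array([-0.65940601,  0.47697534, -0.01122773]), 'gripper_width': 0.12940668508608688, 'grasp_force': 61.478299498558044}
```

Request:
move_arm(
  rows=[
    [0, 0, 0, 0, 0, 3, -1],
    [0, 0, 0, 0, 0, 5, -1],
    [0, 0, 0, 0, 0, 6, -1],
    [0, 0, 0, 0, 0, 6, -1],
    [0, 0, 0, 0, 0, 6, -1],
    [0, 0, 0, 0, 0, 6, -1],
    [0, 0, 0, 0, 0, 6, -1],
    [0, 0, 0, 0, 0, 6, -1],
    [0, 0, 0, 0, 0, 4, -1],
    [0, 0, 0, 0, 0, 2, -1],
    [0, 0, 0, 0, 0, 0, -1],
  ],
)

```text
time: 8.95
tool_pos: [0.5984, -0.1306, 0.0784]
tool_rot: [0.0, 0.601, 0.799, -0.001]
contact_force: [-3.2, -4.8, 2.1]
gripper_width: 0.133
grasp_force: 61.5
```

```bash
cat > st.py <<'E'
from h import *
s=manip.state();q=s['tool_rot']
print({k:s[k].round(4) if hasattr(s[k],'round') else s[k] for k in('tool_pos','contact_force','ft_torque','gripper_width','grasp_force','joint_pos')},'yang',(np.degrees(2*np.arctan2(q[2],q[1]))-90).round(2))
E
python3 st.py
```

```text
{'tool_pos': array([ 0.5984, -0.1306,  0.0784]), 'contact_force': array([-3.1734, -4.796 ,  2.1343]), 'ft_torque': array([-0.6994,  0.4961, -0.1095]), 'gripper_width': 0.13261444139935882, 'grasp_force': 61.48492634296417, 'joint_pos': array([-0.3352,  0.1862,  1.7703, -0.0028,  1.1849, -0.6161])} yang 16.15
```

Request:
move_arm(
  rows=[
    [0, 0, 0, 0, 0, 3, -1],
    [0, 0, 0, 0, 0, 5, -1],
    [0, 0, 0, 0, 0, 6, -1],
    [0, 0, 0, 0, 0, 6, -1],
    [0, 0, 0, 0, 0, 6, -1],
    [0, 0, 0, 0, 0, 6, -1],
    [0, 0, 0, 0, 0, 6, -1],
    [0, 0, 0, 0, 0, 6, -1],
    [0, 0, 0, 0, 0, 6, -1],
    [0, 0, 0, 0, 0, 6, -1],
    [0, 0, 0, 0, 0, 6, -1],
    [0, 0, 0, 0, 0, 4, -1],
    [0, 0, 0, 0, 0, 2, -1],
    [0, 0, 0, 0, 0, 0, -1],
  ],
)

```text
time: 10.12
tool_pos: [0.5985, -0.1307, 0.0784]
tool_rot: [0.001, 0.945, 0.327, -0.001]
contact_force: [-2.9, -4.2, 2.6]
gripper_width: 0.129
grasp_force: 61.4
```

```bash
python3 st.py
```

```text
{'tool_pos': array([ 0.5985, -0.1307,  0.0784]), 'contact_force': array([-2.9255, -4.2352,  2.5903]), 'ft_torque': array([-0.665 ,  0.4306, -0.0935]), 'gripper_width': 0.12895499173137703, 'grasp_force': 61.42153412103653, 'joint_pos': array([-0.3353,  0.1863,  1.7702, -0.0028,  1.1846,  0.5705])} yang -51.83
```

Now slowly until the torque about z rises, which marks the seat.

Request:
move_arm(
  rows=[
    [0, 0, 0, 0, 0, 2, -1],
    [0, 0, 0, 0, 0, 2, -1],
    [0, 0, 0, 0, 0, 1, -1],
    [0, 0, 0, 0, 0, 1, -1],
    [0, 0, 0, 0, 0, 0, -1],
  ],
)

```text
time: 10.53
tool_pos: [0.5985, -0.1307, 0.0784]
tool_rot: [0.001, 0.961, 0.277, -0.001]
contact_force: [-1.8, -5.2, 2.9]
gripper_width: 0.126
grasp_force: 61.4
```

```bash
python3 st.py
```

```text
{'tool_pos': array([ 0.5985, -0.1307,  0.0784]), 'contact_force': array([-1.8197, -5.2019,  2.9457]), 'ft_torque': array([-0.7302,  0.4582, -0.0771]), 'gripper_width': 0.1259685065653614, 'grasp_force': 61.423489451408386, 'joint_pos': array([-0.3353,  0.1863,  1.7702, -0.0028,  1.1846,  0.6745])} yang -57.8
```

Request:
move_arm(
  rows=[
    [0, 0, 0, 0, 0, 1, -1],
    [0, 0, 0, 0, 0, 1, -1],
    [0, 0, 0, 0, 0, 1, -1],
    [0, 0, 0, 0, 0, 0, -1],
  ],
)

```text
time: 10.87
tool_pos: [0.5985, -0.1307, 0.0784]
tool_rot: [0.001, 0.968, 0.252, -0.001]
contact_force: [-2.6, -5.1, 2.3]
gripper_width: 0.129
grasp_force: 61.4
```

```bash
python3 st.py
```

```text
{'tool_pos': array([ 0.5985, -0.1307,  0.0784]), 'contact_force': array([-2.5994, -5.1452,  2.2922]), 'ft_torque': array([-0.7982,  0.4846, -0.056 ]), 'gripper_width': 0.1287244505662293, 'grasp_force': 61.42056316137314, 'joint_pos': array([-0.3353,  0.1863,  1.7702, -0.0028,  1.1845,  0.7268])} yang -60.79
```

Request:
move_arm(
  rows=[
    [0, 0, 0, 0, 0, 1, -1],
    [0, 0, 0, 0, 0, 1, -1],
    [0, 0, 0, 0, 0, 0, -1],
  ],
)

```text
time: 11.12
tool_pos: [0.5985, -0.1307, 0.0784]
tool_rot: [0.001, 0.972, 0.236, -0.001]
contact_force: [-2.0, -4.9, 2.3]
gripper_width: 0.128
grasp_force: 63.1
```

```bash
python3 st.py
```

```text
{'tool_pos': array([ 0.5985, -0.1307,  0.0784]), 'contact_force': array([-1.9718, -4.9234,  2.2596]), 'ft_torque': array([-0.7254,  0.4317,  0.3744]), 'gripper_width': 0.12762078506105642, 'grasp_force': 63.14444661140442, 'joint_pos': array([-0.3351,  0.1863,  1.7702, -0.0031,  1.1845,  0.7606])} yang -62.71
```

Request:
move_arm(
  rows=[
    [0, 0, 0, 0, 0, 1, -1],
    [0, 0, 0, 0, 0, 1, -1],
    [0, 0, 0, 0, 0, 0, -1],
  ],
)

```text
time: 11.37
tool_pos: [0.5985, -0.1307, 0.0784]
tool_rot: [0.002, 0.975, 0.22, -0.001]
contact_force: [-2.2, -4.2, 3.4]
gripper_width: 0.129
grasp_force: 77.1
```

```bash
python3 st.py
```

```text
{'tool_pos': array([ 0.5985, -0.1307,  0.0784]), 'contact_force': array([-2.1957, -4.2175,  3.3758]), 'ft_torque': array([-0.685 ,  0.4763,  1.2053]), 'gripper_width': 0.1287293705377406, 'grasp_force': 77.05217827577144, 'joint_pos': array([-0.3348,  0.1863,  1.7702, -0.0039,  1.1846,  0.7934])} yang -64.56
```

Seated: the torque jumped to 1.2 N m, with onset near -62°, against the -61° expected from the flask's yaw. Back off to about +28°.

Request:
move_arm(
  rows=[
    [0, 0, 0, 0, 0, -2, -1],
    [0, 0, 0, 0, 0, -4, -1],
    [0, 0, 0, 0, 0, -6, -1],
    [0, 0, 0, 0, 0, -6, -1],
    [0, 0, 0, 0, 0, -6, -1],
    [0, 0, 0, 0, 0, -6, -1],
    [0, 0, 0, 0, 0, -6, -1],
    [0, 0, 0, 0, 0, -6, -1],
    [0, 0, 0, 0, 0, -6, -1],
    [0, 0, 0, 0, 0, -6, -1],
    [0, 0, 0, 0, 0, -6, -1],
    [0, 0, 0, 0, 0, -6, -1],
    [0, 0, 0, 0, 0, -6, -1],
    [0, 0, 0, 0, 0, -6, -1],
    [0, 0, 0, 0, 0, -6, -1],
    [0, 0, 0, 0, 0, -5, -1],
    [0, 0, 0, 0, 0, -3, -1],
    [0, 0, 0, 0, 0, -1, -1],
    [0, 0, 0, 0, 0, 0, -1],
    [0, 0, 0, 0, 0, 0, -1],
  ],
)

```text
time: 13.03
tool_pos: [0.5984, -0.1306, 0.0784]
tool_rot: [0.0, 0.513, 0.858, -0.001]
contact_force: [-4.1, -4.7, 3.1]
gripper_width: 0.125
grasp_force: 61.6
```

Request:
move_arm(
  rows=[
    [0, 0, 0, 0, 0, 0, -1],
    [0, 0, 0, 0, 0, 0, -1],
    [0, 0, 0, 0, 0, 0, -1],
  ],
)

```text
time: 13.28
tool_pos: [0.5984, -0.1306, 0.0784]
tool_rot: [0.0, 0.513, 0.858, -0.001]
contact_force: [-3.5, -4.2, 2.4]
gripper_width: 0.13
grasp_force: 61.6
```

```bash
python3 st.py
python3 - <<'E'
from h import *
d=grab('side','side2');cv2.imwrite('pics/c2.png',cv2.resize(d['img'][140:290,270:420],(600,600),interpolation=cv2.INTER_CUBIC))
E
```

```text
{'tool_pos': array([ 0.5984, -0.1306,  0.0784]), 'contact_force': array([-3.5429, -4.2004,  2.4442]), 'ft_torque': array([-0.6814,  0.4735,  0.0746]), 'gripper_width': 0.13002501390893964, 'grasp_force': 61.646816432476044, 'joint_pos': array([-0.3353,  0.1862,  1.7703, -0.0029,  1.185 , -0.8272])} yang 28.25
```

View pics/c2.png

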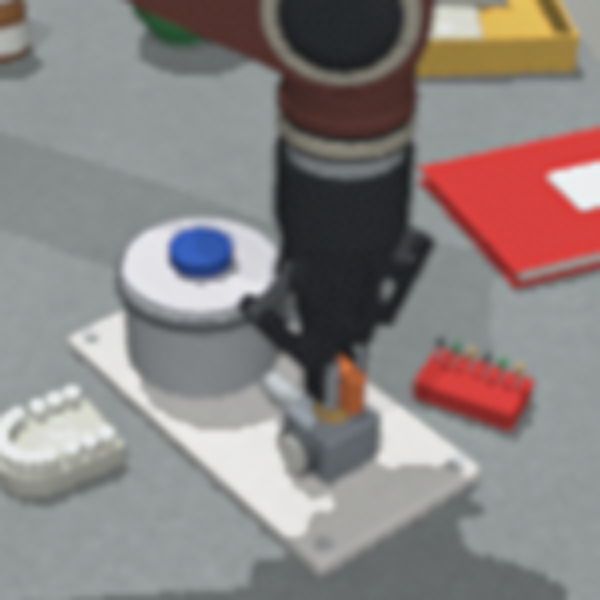

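The wing at (345,385) is gripped and lies along the flask's y. The lid is home, and the cast and burs have not moved.

```bash
python3 -c "
from plant import manip
print(manip.job_done())"
```

```text
the job is handed in; nothing more can be done
None
```

I pressed the lid home, seated the thumbscrew, backed it off about 90° and handed the job in with the fingers still gripping it at about 61 N; no verdict was returned.

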